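# Wedge the rocking surface plate

### The job

The cast-iron surface plate rocks because the stud under one corner is too short. Using fingertips only, gripping and lifting nothing, push the steel wedge beside it along the bench, thin end first, under that stud until it is just snug and the plate sits firm without being jacked up. Then press down firmly (10 to 20 N) on the plate's top over that corner for a second to feel that it no longer rocks, and take the hand away, leaving the wedge in place and everything else where it lies.

Things in the scene. Friction and masses are not known exactly. Their poses are not given: they have to be found in the camera images.
- plate: Surface plate, dark cast iron, about 6 kg: flat top 180 mm along its x by 240 along its y, 62 mm above the bench; skirt from 22 mm up, so the wedge passes below. Origin on the bench under the top's middle, z up. Feet at x = +-68, y = +-98 mm: the one at (+68, +98) is the short stud, three stand on the bench. V-block and sheet lie on its -y half.
- short_foot (a point): Lowest point of the short stud: round-ended, 14 mm in diameter, rigid, under the plate's (+x, +y) corner, 22 mm in from its y edge and x edge. It hangs 6 to 11 mm above the bench, differently at each start; too fine to trust from a reading, so feel for it.
- corner (a point): Point on the plate's top, 62 mm above the bench, straight over the short stud: the place to press. Unwedged, 4 to 7 N here tips the corner down until the stud meets the bench; wedged, it stays put.
- wedge: Bare steel wedge 140 x 50 mm, about 0.6 kg, flat on the bench off the plate's +y edge. Origin: centre of its underside; its +x points to the thin end. Height 20 mm at the thick end (x = -70), falling evenly to 2 mm at x = +70. Slides with 2 to 5 N; once it bears on the stud the push climbs steeply, and every 8 mm more jacks the plate up 1 mm. It stays where left.
- vblock: Dark steel V-block 56 x 66 x 44 mm standing on the plate, to be left alone. Origin: centre of its underside.
- sheet: Aluminium sheet 75 x 60 x 4 mm lying on the plate, to be left alone. Origin: centre of its underside.
- flat_bar: Bare steel bar 125 x 50 mm, 20 mm high throughout (no taper), lying on the bench beyond the plate; not the wedge, leave alone. Origin: centre of its underside, long side along its x.
- square: Engineer's square lying on the bench at the left: stock 16 x 75 x 16 mm around its origin (centre of the stock's underside, length along y), blade 110 mm along its +x; leave alone.
- hammer: Hammer 300 mm long with a wooden handle, lying on the bench to the right of the plate, leave alone.
- file: File 305 mm long with a wooden handle on the bench beyond and to the right of the plate, leave alone. Origin on the bench under the handle's ferrule.
- ink_jar: Small jar, 48 mm in diameter, 60 mm high, on the bench beyond the plate, leave alone. Origin: centre of its underside.
- round_stock: Steel round 40 mm in diameter, 45 mm high, standing on the bench at the left near the robot, leave alone. Origin: centre of its underside.
Not all that is in view belongs to the job. What is shaped like the wedge but red is not meant.

How it is judged:
By the outcome, as a careful person would: the job done as asked, in the order asked, and still so for the second after the job is handed in, with the robot touching nothing.
It also fails if it takes over 54 s, if anything falls off the work surface, if the arm or the gripper's body presses on something with over 40 N, if the wrist force passes 120 N, or if a joint passes its speed limit or range.

### The arm

A 6-joint arm with a two-finger parallel gripper is mounted at the origin on the work surface. World frame = base frame: x ahead of the robot, y to its left, z up, the work surface at z = 0. Lengths are in m, angles in rad, forces in N, time in s.
With the tool pointing down it reaches from about 0.25 to 0.85 m from the base axis. Payload 12.5 kg.
Tool frame: the origin (TCP) lies on the centre line of the jaws, within the pads' length; the fingertips stand 8 mm ahead of it and the grasp point (between the pads) lies 11 mm behind it (arm.tips_ahead is the distance from the TCP to the fingertips, in m); z points along the fingers, y is the line along which they close (so a half turn about z gives the same grasp; the last joint's range is limited). The gripper opens to 93 mm and grips with 3 to 60 N. Pads are 15 mm wide; open, the fingers measure 128 mm over their backs; the gripper's body (75 mm by 188 mm) begins 65 mm behind the grasp point.
Start: joints at [-1.289, 0.351, 1.652, -0, 1.139, -0.085], TCP at [0.197, -0.513, 0.227] pointing down, gripper open.
Joint ranges: [-2.75, 2.75], [-0.79, 2.1], [0.01, 2.65], [-1.57, 4.71], [0.07, 3.14], [-2.87, 2.87]. Speed limits (rad/s): [2.22, 2.22, 2.79, 3.14, 3.14, 3.14].

### API

Orientations are given as [roll, pitch, yaw] about the fixed x, y, z axes, in that order (R = Rz(yaw) Ry(pitch) Rx(roll)).
In Python, from plant import arm gives the robot as it stands. The module is installed in compiled form; this text tells all that it offers.
- The arm moves only by the tool carry_out, never from a script. Its argument "commands" is a list of rows, each a list of 3 entries, a list of its own where there are three numbers: the shift along the tool's x, y, z scaled (see below), then the turn, a rotation vector about the tool's x, y, z scaled (see below), then the gripper's target within -1 to 1 (shut at 1, half-way at 0, fully open at -1). A call has exactly 8 rows; each row is the pose to reach, as a shift and turn from the pose commanded when the call began, along the tool's axes at that moment; what a row does not reach only later rows make up. The controller multiplies each number of a shift by 0.8 m and each number of a turn by 30 degrees. A row lasts 1/10 s, in which the tool goes at most 50 mm and 8.59 degrees, less where a joint would pass 70% of its speed; a pose out of reach is approached as far as the arm can. A call with a number of a shift or a turn outside -1 to 1 is refused whole. A call with a gripper value outside its range is refused whole. The fingers move at their own pace and stop on an object; "newtons" is the grip in N (left out, the last holds). Time passes only in rows, so rows that repeat a pose let the fingers close, or fill a call up. It gives the time, the measured TCP pose, the force, the opening and the grip force at its end, in the units of the state.
- arm.get_state(): the state, without advancing time (a new reading comes with each control period).
- arm.get_image(name): name is "side" or "top"; returns (picture, depth): 420x560x3 uint8, red, green, blue; 420x560 float32, m along the optical axis (not along the pixel's ray), 0 where there is no reading.
- arm.calibration(name): a dict with "fx", "fy", "cx", "cy" (pixels), "extrinsics" (4x4, takes a point from world to camera coordinates). Camera axes: x right, y up, looking along -z (the intrinsics and any distortion apply to the point x, -y, -z); pixel columns grow to the right and rows downward; lengths in m; the calibration is good to about 2 mm. A picture is of the moment at which its call begins. calibration takes no time and is no camera call.
- arm.hand_in(): hands the job in; it is judged then, once.
Trained networks look in the newest picture that a camera, given by its name, has taken for a name from the list of things; names that differ only in an ending like _2 or _b are one class to them, and where a whole thing is asked for, a point or a joint stands for the part that bears it (a point fixed in the world has none). Each returns a list of dicts, best first, with "confidence" (0 to 1); they miss things now and then, are a little off and sometimes report something else, mostly with a low value. They report only what shows in the picture. A call takes as long as a camera call. They do not tell look-alikes from the thing itself.
- arm.find_in(query, camera): "rect" ([centre column, centre row, width, height] in pixels, round what is visible of it).
- arm.masks_of(query, camera): "mask" (420x560 bool, what is visible of it) and "rect" ([centre column, centre row, width, height] in pixels, round what is visible of it).
- arm.tip_of(query, camera): "centre" ([row, column] in pixels: a listed point, or the origin of a listed thing).
The state is a dict: "time_s": time; "q": joint angles; "qd": joint speeds; "joint_torque": joint torques, N m; "position": TCP position; "orientation": TCP orientation; "ft_force": force on the tool from outside, world axes, zero at the start; "ft_torque": the same for the moment, N m; "opening": finger opening in m; "gripper_force": force on a finger pad.
Only numpy, scipy, OpenCV 4.12 (cv2) and the standard library are available. Lean on these libraries where they do the work, as an engineer would, in place of code of your own. Each camera call takes 0.05 s, during which the arm holds its last target. There are 200 camera calls.

## Working session

There is one attempt and no reset: what is moved stays moved. The work goes in short steps, Python scripts to look and compute and a tool call to move; the robot and the scene stay as the last step left them, time stands still between calls to the robot, and variables do not carry over. Pictures are saved under pics/ and viewed, at most 10 in all, crops included, and the job is handed in when it is done.

Besides the shell and the picture viewer there is one more tool, called by a JSON object that holds its "method" and its "body", one argument or row to a line. carry_out: Moves the arm, as the interface text tells. Shifts and turns lie within -1 to 1; 1 stands for 0.8 m of shift or 30 degrees of turn. Its arguments: {"type":"object","properties":{"commands":{"type":"array"},"newtons":{"type":"number"}},"required":["commands"]}

```bash
mkdir -p pics
cat > h.py <<'E'
import numpy as np, cv2
from plant import arm
def snap(c,n):
    p,d=arm.get_image(c); cv2.imwrite(f'pics/{n}.png',cv2.cvtColor(p,cv2.COLOR_RGB2BGR)); np.save(f'{c}_d.npy',d); np.save(f'{c}_p.npy',p); return p,d
def world(c,rows,cols,dep):
    k=arm.calibration(c); rows,cols,dep=map(np.asarray,(rows,cols,dep))
    P=np.stack([(cols-k['cx'])/k['fx']*dep,-(rows-k['cy'])/k['fy']*dep,-dep,np.ones_like(dep)],-1)
    return (P@np.linalg.inv(k['extrinsics']).T)[...,:3]
def pix(c,p):
    k=arm.calibration(c); q=k['extrinsics']@np.append(p,1); return k['cx']+k['fx']*q[0]/-q[2], k['cy']-k['fy']*q[1]/-q[2]
E
python3 - <<'E'
from h import *
for c in('top','side'):
    p,d=snap(c,c+'1')
    for q in('wedge','plate','corner','short_foot','flat_bar'):
        for r in arm.masks_of(q,c)[:3]:
            m=r['mask']&(d>0); v,u=np.nonzero(m)
            w=world(c,v,u,d[m])
            print(c,q,round(r['confidence'],2),np.round(r['rect']),np.round(np.median(w,0),3),np.round(w.min(0),3),np.round(w.max(0),3))
print(arm.get_state())
a=cv2.imread('pics/top1.png');b=cv2.imread('pics/side1.png')
E
```

```text
top wedge 0.84 [247. 173.  49.  22.] [0.623 0.149 0.012] [ 0.592  0.077 -0.004] [0.661 0.218 0.029]
top wedge 0.82 [388. 297.  54.  30.] [ 0.261 -0.211  0.013] [ 0.231 -0.294 -0.002] [ 0.307 -0.126  0.638]
top wedge 0.8 [115. 309.  51.  50.] [0.262 0.504 0.012] [ 0.197  0.442 -0.007] [0.33  0.566 0.026]
top plate 0.76 [342. 206.  96.  78.] [ 0.522 -0.082  0.062] [ 0.411 -0.241 -0.005] [0.631 0.025 0.108]
top corner 0.88 [341. 206. 104.  79.] [ 0.522 -0.081  0.062] [ 0.411 -0.238 -0.001] [0.631 0.025 0.105]
top flat_bar 0.68 [303. 118.  47.  27.] [ 0.773 -0.009  0.021] [ 0.74  -0.073 -0.003] [0.816 0.054 0.031]
side wedge 0.86 [296. 260.  54.  31.] [0.48  0.149 0.01 ] [ 0.409  0.07  -0.003] [0.544 0.201 0.023]
side wedge 0.81 [383. 201.  32.  24.] [ 0.26  -0.202  0.012] [ 0.21  -0.285 -0.   ] [ 0.303 -0.149  0.023]
side wedge 0.63 [239. 261.  38.  33.] [0.619 0.164 0.012] [ 0.589  0.078 -0.   ] [0.651 0.221 0.023]
side corner 0.93 [292. 202.  86.  63.] [ 0.522 -0.042  0.061] [ 0.409 -0.355 -0.002] [0.653 0.029 0.067]
side flat_bar 0.71 [201. 220.  39.  36.] [0.769 0.003 0.02 ] [ 0.738 -0.08  -0.001] [0.819 0.057 0.025]
{'time_s': 0.6, 'q': array([-1.28858736e+00,  3.50654634e-01,  1.65182336e+00, -5.25043145e-06,
        1.13907969e+00, -8.46067483e-02]), 'qd': array([ 1.34566281e-03,  8.50129072e-05,  2.22365931e-04,  5.65943499e-04,
       -1.29371390e-03, -6.51523179e-04]), 'joint_torque': array([-6.71451890e-04, -4.97085178e+01, -2.85414916e+01,  6.99555106e-02,
        2.21214019e-02, -3.69951792e-06]), 'position': array([ 0.1972686 , -0.51338528,  0.22664853]), 'orientation': array([3.14155821e+00, 7.70728062e-06, 3.66817910e-01]), 'ft_force': array([-0.50617754, -0.23584563,  1.0323957 ]), 'ft_torque': array([ 0.03945054, -0.01134389,  0.00910257]), 'gripper_force': 0.0, 'opening': 0.09317718699176654}
```

View pics/top1.png

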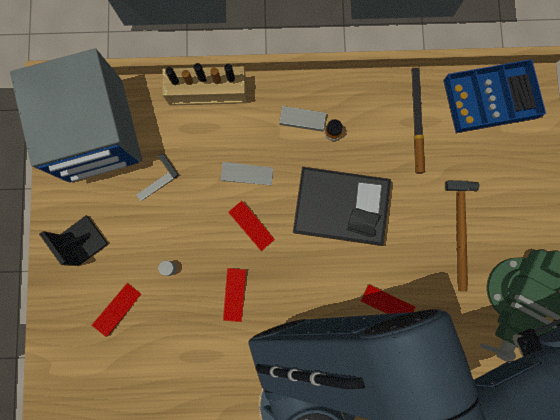

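View pics/side1.png

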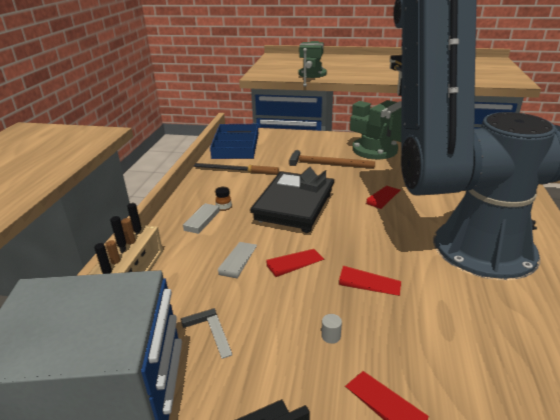

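The top picture shows what could be taken for the wedge: grey block (247,173), grey flat bar (303,118) beside the jar, and red ones at (251,225), (235,294), (116,309) and (388,297). By the description (bare steel, off the plate's +y edge), I choose (247,173). The short corner is the plate's upper left, at about (302,170). Next I check the choice in a close crop and measure it.

Run:
```python
from h import *
t=cv2.imread('pics/top1.png')[140:260,205:405]; s=cv2.imread('pics/side1.png')[170:290,190:350]
cv2.imwrite('pics/crop1.png',np.vstack([cv2.resize(t[:, :],(500,300),interpolation=2),cv2.resize(s,(500,300),interpolation=2)]))
for c,px in(('top',(247,173)),('side',(239,261))):
    d=np.load(c+'_d.npy')
    ms=[r for r in arm.masks_of('wedge',c) if abs(r['rect'][0]-px[0])+abs(r['rect'][1]-px[1])<15]
    if ms:
        m=ms[0]['mask']&(d>0); v,u=np.nonzero(m); w=world(c,v,u,d[m])
        # outline at bench height-ish: use pixel rays at mean plane
        r=cv2.minAreaRect((w[:,:2]*1000).astype(np.float32)); print(c,'wedge rect',np.round(r[0],1),np.round(r[1],1),round(r[2],1))
        a=np.linalg.lstsq(np.c_[w[:,:2]-w[:,:2].mean(0),np.ones(len(w))],w[:,2],rcond=None)[0]; print('slope',np.round(a,3),np.round(np.median(w,0),4), 'mean',w.mean(0).round(4))
    v,u=np.nonzero(d>0); w=world(c,v,u,d[d>0])
    k=(w[:,2]>.050)&(w[:,2]<.075)&(abs(w[:,0]-.52)<.15)&(abs(w[:,1]+.085)<.17)
    M=np.zeros(d.shape,np.uint8); M[v[k],u[k]]=1; 
    n,L,S,C=cv2.connectedComponentsWithStats(M); i=1+S[1:,4].argmax(); q=w[L[v,u]==i]
    r=cv2.minAreaRect((q[:,:2]*1000).astype(np.float32)); print(c,'plate',np.round(r[0],1),np.round(r[1],1),round(r[2],1),np.round(cv2.boxPoints(r)).tolist(),'z',np.median(q[:,2]))
    for q in('corner','short_foot','wedge'):
        for r in arm.tip_of(q,c)[:2]:
            y,x=r['centre']; K=arm.calibration(c); E=np.linalg.inv(K['extrinsics']); o=E[:3,3]; e=world(c,y,x,1.)-o
            z={'corner':.062,'short_foot':.008,'wedge':0.}[q]; print(c,q,round(r['confidence'],2),np.round((x,y)),np.round(o+e*(z-o[2])/e[2],4))
```

```text
top wedge rect [625.8 147.3] [139.8  55.8] 82.8
slope [0.028 0.122 0.012] [0.6233 0.1491 0.0121] mean [0.6231 0.1482 0.012 ]
top plate [ 518.8 -106. ] [240.  180.8] 80.0 [[409.0, -208.0], [587.0, -240.0], [629.0, -3.0], [451.0, 28.0]] z 0.06268065241740539
top corner 0.88 [307. 174.] [ 0.6063 -0.0174  0.062 ]
top wedge 0.96 [385. 307.] [ 0.2475 -0.2167  0.    ]
top wedge 0.95 [115. 311.] [0.2596 0.51   0.    ]
side wedge rect [621.3 148.4] [142.5  52.7] 83.9
slope [0.045 0.089 0.012] [0.6192 0.1645 0.0119] mean [0.6196 0.1611 0.0118]
side plate [ 516.6 -104.7] [244.9 182.1] 80.0 [[406.0, -209.0], [585.0, -241.0], [628.0, 0.0], [448.0, 32.0]] z 0.06219197628807194
side corner 0.9 [258. 206.] [ 0.6029 -0.0191  0.062 ]
side short_foot 0.75 [311. 184.] [ 0.4845 -0.2619  0.008 ]
side wedge 0.94 [385. 197.] [ 0.2469 -0.2229  0.    ]
side wedge 0.85 [296. 260.] [0.4729 0.1268 0.    ]
```

View pics/crop1.png

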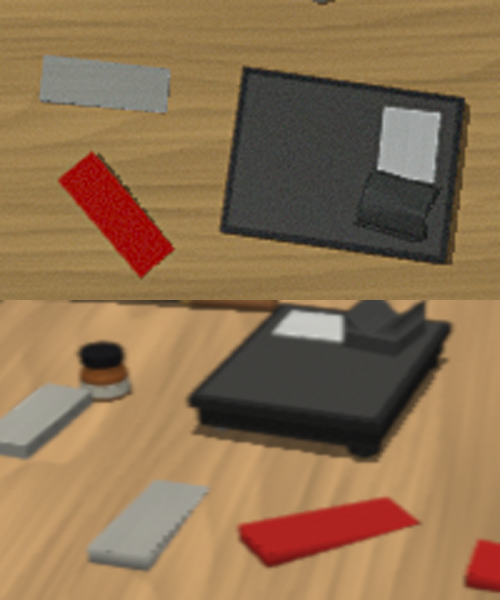

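The crop shows a bare grey block tapering down toward the plate; the fitted slope of about 1:8 falls toward -y, so it is the wedge. Its axis already points nearly at the stud, which is at about (0.603, -0.020). I'll push the thick end with both fingertips, slightly open, closing line across the push.

{"method": "carry_out", "body": {
  "commands": [
    [[0.405,-0.277,0],[0,0,-1],0.78],
    [[0.405,-0.277,0],[0,0,-1],0.78],
    [[0.405,-0.277,0],[0,0,-1],0.78],
    [[0.405,-0.277,0],[0,0,-1],0.78],
    [[0.405,-0.277,0],[0,0,-1],0.78],
    [[0.405,-0.277,0],[0,0,-1],0.78],
    [[0.405,-0.277,0],[0,0,-1],0.78],
    [[0.405,-0.277,0],[0,0,-1],0.78]
  ]
}}

```text
time_s: 1.8
position: [0.4213, -0.1882, 0.2269]
orientation: [3.141, -0.0, 0.891]
ft_force: [0.5, -0.5, -1.0]
opening: 0.0338
gripper_force: 0.0
```

```bash
cat >> h.py <<'E'
from scipy.spatial.transform import Rotation as R
def to(p,yaw_deg):
    s=arm.get_state(); r=R.from_euler('xyz',s['orientation']); g=R.from_euler('xyz',[np.pi,0,np.radians(yaw_deg)])
    print('t',round(s['time_s'],2),'pos',s['position'].round(4),'rpy',np.degrees(s['orientation']).round(2),'F',s['ft_force'].round(2),'open',round(s['opening'],4))
    print('shift',(r.inv().apply(np.array(p)-s['position'])/.8).round(4),'turn',(np.degrees((r.inv()*g).as_rotvec())/30).round(4))
E
python3 -c "
from h import *
to([.635,.25,.227],83.4)"
```

```text
t 1.8 pos [ 0.4213 -0.1882  0.2269] rpy [ 1.7997e+02 -1.0000e-02  5.1050e+01] F [ 0.53 -0.48 -0.98] open 0.0338
shift [ 5.940e-01 -1.366e-01 -1.000e-04] turn [ 1.2000e-03 -1.0000e-04 -1.0784e+00]
```

{"method": "carry_out", "body": {
  "commands": [
    [[0.475,-0.109,0],[0,0,-1],0.78],
    [[0.475,-0.109,0],[0,0,-1],0.78],
    [[0.475,-0.109,0],[0,0,-1],0.78],
    [[0.475,-0.109,0],[0,0,-1],0.78],
    [[0.475,-0.109,0],[0,0,-1],0.78],
    [[0.475,-0.109,0],[0,0,-1],0.78],
    [[0.475,-0.109,0],[0,0,-1],0.78],
    [[0.475,-0.109,0],[0,0,-1],0.78]
  ]
}}

```text
time_s: 2.6
position: [0.5922, 0.1626, 0.2266]
orientation: [3.141, -0.0, 1.415]
ft_force: [0.2, -0.9, -0.3]
opening: 0.0103
gripper_force: 0.0
```

```bash
python3 -c "
from h import *
to([.635,.25,.08],83.4)"
```

```text
t 2.6 pos [0.5922 0.1626 0.2266] rpy [ 1.7999e+02 -1.0000e-02  8.1070e+01] F [ 0.21 -0.91 -0.32] open 0.0103
shift [0.1162 0.0359 0.1832] turn [ 0.0003 -0.0004 -0.0775]
```

{"method": "carry_out", "body": {
  "commands": [
    [[0.058,0.018,0],[0,0,-0.078],0.78],
    [[0.116,0.036,0],[0,0,-0.078],0.78],
    [[0.116,0.036,0.05],[0,0,-0.078],0.78],
    [[0.116,0.036,0.11],[0,0,-0.078],0.78],
    [[0.116,0.036,0.17],[0,0,-0.078],0.78],
    [[0.116,0.036,0.22],[0,0,-0.078],0.78],
    [[0.116,0.036,0.25],[0,0,-0.078],0.78],
    [[0.116,0.036,0.263],[0,0,-0.078],0.78]
  ]
}}

```text
time_s: 3.4
position: [0.6331, 0.2466, 0.0134]
orientation: [-3.138, 0.002, 1.455]
ft_force: [0.2, 0.1, 0.5]
opening: 0.0102
gripper_force: 0.0
```

Run:
```python
from h import *
p,d=snap('top','top2'); ps,ds=snap('side','side2')
r=[x for x in arm.masks_of('wedge','top') if abs(x['rect'][0]-247)+abs(x['rect'][1]-173)<20]
if r:
    m=r[0]['mask']&(d>0); v,u=np.nonzero(m); w=world('top',v,u,d[m]); q=cv2.minAreaRect((w[:,:2]*1000).astype(np.float32)); print(np.round(q[0]),q[1],q[2])
to([.635,.25,.016],83.4)
t=cv2.imread('pics/top2.png')[110:260,180:380]; s=cv2.imread('pics/side2.png')[150:300,150:350]
cv2.imwrite('pics/crop2.png',np.hstack([cv2.resize(t,(400,300),interpolation=2),cv2.resize(s,(400,300),interpolation=2)]))
```

```text
[622. 137.] (117.13672637939453, 51.06462478637695) 83.44176483154297
t 3.55 pos [0.6348 0.2472 0.0168] rpy [ 1.7997e+02 -1.0000e-02  8.3350e+01] F [0.43 0.52 1.05] open 0.0103
shift [ 0.0036 -0.0002  0.001 ] turn [ 0.0009 -0.0004 -0.0015]
```

View pics/crop2.png

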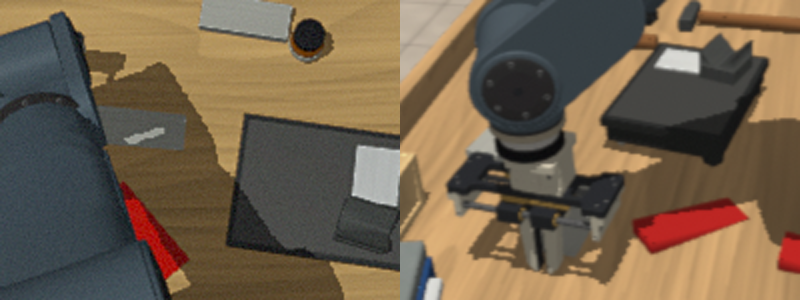

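The crop shows the closed fingers standing behind the wedge's thick end; the wedge is undisturbed at (622, 137) and still points at the stud. Now I push.

{"method": "carry_out", "body": {
  "commands": [
    [[-0.01,0,0],[0,0,0],0.78],
    [[-0.02,0,0],[0,0,0],0.78],
    [[-0.03,0,0],[0,0,0],0.78],
    [[-0.042,0,0],[0,0,0],0.78],
    [[-0.056,0,0],[0,0,0],0.78],
    [[-0.072,0,0],[0,0,0],0.78],
    [[-0.088,0,0],[0,0,0],0.78],
    [[-0.1,0,0],[0,0,0],0.78]
  ]
}}

```text
time_s: 4.35
position: [0.6253, 0.1666, 0.0166]
orientation: [3.141, -0.0, 1.454]
ft_force: [0.4, 5.0, 3.1]
opening: 0.0101
gripper_force: 2.4
```

{"method": "carry_out", "body": {
  "commands": [
    [[-0.006,0,0],[0,0,0],0.78],
    [[-0.014,0,0],[0,0,0],0.78],
    [[-0.022,0,0],[0,0,0],0.78],
    [[-0.03,0,0],[0,0,0],0.78],
    [[-0.038,0,0],[0,0,0],0.78],
    [[-0.044,0,0],[0,0,0],0.78],
    [[-0.048,0,0],[0,0,0],0.78],
    [[-0.05,0,0],[0,0,0],0.78]
  ]
}}

```text
time_s: 5.15
position: [0.6205, 0.1276, 0.0162]
orientation: [-3.141, 0.0, 1.455]
ft_force: [0.9, 4.8, 3.3]
opening: 0.0103
gripper_force: 2.3
```

Run:
```python
from h import *
p,d=snap('top','top3')
for x in arm.masks_of('wedge','top'): 
    m=x['mask']&(d>0); v,u=np.nonzero(m); w=world('top',v,u,d[m])
    if w[:,0].mean()>.5: q=cv2.minAreaRect((w[:,:2]*1000).astype(np.float32)); print(x['rect'],np.round(q[0]),q[1],q[2])
to([.603,-.02,.016],83.4)
ps,ds=snap('side','side3')
t=cv2.imread('pics/top3.png')[110:260,180:380]; s=cv2.imread('pics/side3.png')[150:300,150:350]
cv2.imwrite('pics/crop3.png',np.hstack([cv2.resize(t,(400,300),interpolation=2),cv2.resize(s,(400,300),interpolation=2)]))
```

```text
[288.1, 176.2, 20.9, 20.4] [580.  28.] (112.87411499023438, 58.38896560668945) 1.4354784488677979
t 5.25 pos [0.6204 0.1274 0.016 ] rpy [-1.7997e+02  3.0000e-02  8.3350e+01] F [1.55 1.31 0.53] open 0.0101
shift [-1.856e-01 -3.000e-04  1.000e-04] turn [-0.0009  0.0011 -0.0015]
```

View pics/crop3.png

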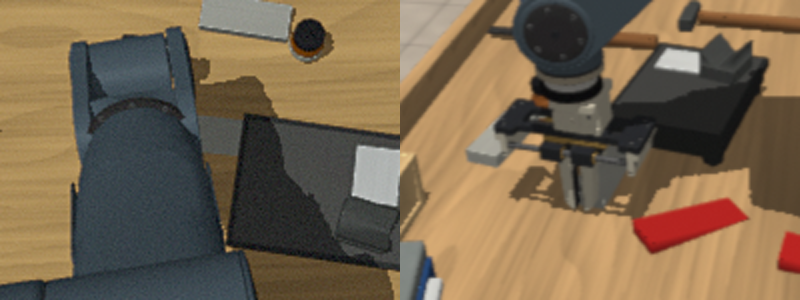

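The crop shows the wedge entering under the plate's short corner (around crop pixel (240,135)), still straight; sliding takes about 4.5 N. I continue, slower.

{"method": "carry_out", "body": {
  "commands": [
    [[-0.005,0,0],[0,0,0],0.78],
    [[-0.01,0,0],[0,0,0],0.78],
    [[-0.015,0,0],[0,0,0],0.78],
    [[-0.02,0,0],[0,0,0],0.78],
    [[-0.024,0,0],[0,0,0],0.78],
    [[-0.026,0,0],[0,0,0],0.78],
    [[-0.028,0,0],[0,0,0],0.78],
    [[-0.03,0,0],[0,0,0],0.78]
  ]
}}

```text
time_s: 6.1
position: [0.6178, 0.104, 0.0162]
orientation: [-3.142, -0.0, 1.455]
ft_force: [-0.3, 3.7, -1.8]
opening: 0.01
gripper_force: 1.2
```

{"method": "carry_out", "body": {
  "commands": [
    [[-0.001,0,0],[0,0,0],0.78],
    [[-0.002,0,0],[0,0,0],0.78],
    [[-0.003,0,0],[0,0,0],0.78],
    [[-0.004,0,0],[0,0,0],0.78],
    [[-0.005,0,0],[0,0,0],0.78],
    [[-0.006,0,0],[0,0,0],0.78],
    [[-0.007,0,0],[0,0,0],0.78],
    [[-0.008,0,0],[0,0,0],0.78]
  ]
}}

```text
time_s: 6.9
position: [0.6171, 0.0976, 0.0162]
orientation: [3.142, -0.0, 1.455]
ft_force: [-0.3, 2.5, -1.7]
opening: 0.0103
gripper_force: 1.2
```

{"method": "carry_out", "body": {
  "commands": [
    [[-0.001,0,0],[0,0,0],0.78],
    [[-0.002,0,0],[0,0,0],0.78],
    [[-0.003,0,0],[0,0,0],0.78],
    [[-0.004,0,0],[0,0,0],0.78],
    [[-0.005,0,0],[0,0,0],0.78],
    [[-0.006,0,0],[0,0,0],0.78],
    [[-0.007,0,0],[0,0,0],0.78],
    [[-0.008,0,0],[0,0,0],0.78]
  ]
}}

```text
time_s: 7.7
position: [0.6163, 0.0915, 0.0162]
orientation: [3.142, -0.0, 1.455]
ft_force: [0.9, 5.3, -2.6]
opening: 0.0103
gripper_force: 2.6
```

{"method": "carry_out", "body": {
  "commands": [
    [[-0.0004,0,0],[0,0,0],0.78],
    [[-0.0008,0,0],[0,0,0],0.78],
    [[-0.0012,0,0],[0,0,0],0.78],
    [[-0.0016,0,0],[0,0,0],0.78],
    [[-0.002,0,0],[0,0,0],0.78],
    [[-0.0024,0,0],[0,0,0],0.78],
    [[-0.0028,0,0],[0,0,0],0.78],
    [[-0.0032,0,0],[0,0,0],0.78]
  ]
}}

```text
time_s: 8.5
position: [0.6161, 0.0893, 0.0163]
orientation: [3.141, -0.001, 1.455]
ft_force: [1.5, 7.7, -3.3]
opening: 0.0101
gripper_force: 4.0
```

{"method": "carry_out", "body": {
  "commands": [
    [[-0.0003,0,0],[0,0,0],0.78],
    [[-0.0006,0,0],[0,0,0],0.78],
    [[-0.0009,0,0],[0,0,0],0.78],
    [[-0.0012,0,0],[0,0,0],0.78],
    [[-0.0015,0,0],[0,0,0],0.78],
    [[-0.0018,0,0],[0,0,0],0.78],
    [[-0.0018,0,0],[0,0,0],0.78],
    [[-0.0018,0,0],[0,0,0],0.78]
  ]
}}

```text
time_s: 9.3
position: [0.616, 0.0881, 0.0163]
orientation: [3.141, -0.001, 1.455]
ft_force: [1.8, 9.0, -2.0]
opening: 0.0105
gripper_force: 4.6
```

Run:
```python
from h import *
f=[]
for i in range(2):
    ps,ds=snap('side','side4'); s=arm.get_state(); print(s['position'].round(4),s['ft_force'].round(2))
t=cv2.imread('pics/side4.png')[140:260,220:380]
cv2.imwrite('pics/crop4.png',cv2.resize(t,(640,480),interpolation=2))
```

```text
[0.6159 0.0881 0.0163] [ 0.28  9.06 -1.92]
[0.6159 0.0881 0.0162] [ 0.59 10.65 -2.6 ]
```

View pics/crop4.png

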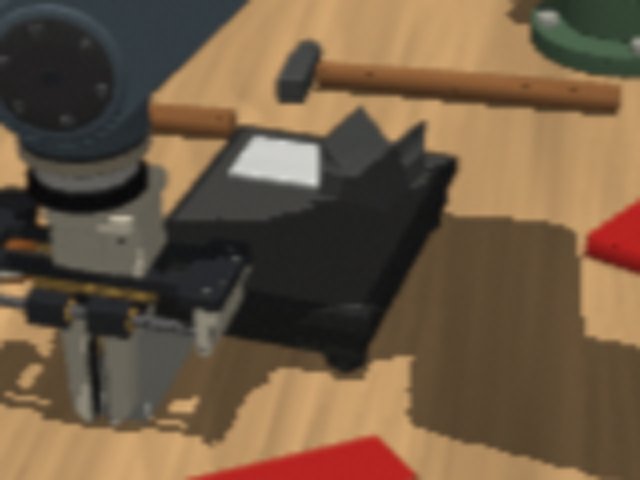

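The wedge bears on the stud: the push climbed from about 2.5 to 9–10 N over the last few mm and holds statically. The picture shows the wedge under the near-left corner, the plate level and its load undisturbed. I back off and go over the corner to press.

{"method": "carry_out", "body": {
  "commands": [
    [[0.01,0,0],[0,0,0],0.78],
    [[0.03,0,0],[0,0,0],0.78],
    [[0.05,0,0],[0,0,0],0.78],
    [[0.05,0,-0.05],[0,0,0],1],
    [[0.05,0,-0.1],[0,0,0],1],
    [[0.05,0,-0.13],[0,0,0],1],
    [[0.05,0,-0.13],[0,0,0],1],
    [[0.05,0,-0.13],[0,0,0],1]
  ]
}}

```text
time_s: 10.2
position: [0.6204, 0.1278, 0.1201]
orientation: [3.141, 0.0, 1.455]
ft_force: [0.4, 0.0, 0.2]
opening: 0.0003
gripper_force: 0.0
```

Run:
```python
from h import *
to([.603,-.020,.078],83.4)
```

```text
t 10.2 pos [0.6204 0.1278 0.1201] rpy [1.7998e+02 1.0000e-02 8.3390e+01] F [0.41 0.02 0.19] open 0.0003
shift [-0.1861 -0.0003  0.0527] turn [ 0.0005  0.0002 -0.0003]
```

{"method": "carry_out", "body": {
  "commands": [
    [[-0.06,0,0],[0,0,0],1],
    [[-0.12,0,0],[0,0,0],1],
    [[-0.165,0,0],[0,0,0],1],
    [[-0.186,0,0],[0,0,0],1],
    [[-0.186,0,0.03],[0,0,0],1],
    [[-0.186,0,0.05],[0,0,0],1],
    [[-0.186,0,0.056],[0,0,0],1],
    [[-0.186,0,0.056],[0,0,0],1]
  ]
}}

```text
time_s: 11.0
position: [0.6028, -0.02, 0.0743]
orientation: [-3.139, -0.0, 1.455]
ft_force: [-1.2, 1.3, 0.8]
opening: 0.0004
gripper_force: 0.0
```

{"method": "carry_out", "body": {
  "commands": [
    [[0,0,0.0006],[0,0,0],1],
    [[0,0,0.0012],[0,0,0],1],
    [[0,0,0.0018],[0,0,0],1],
    [[0,0,0.0024],[0,0,0],1],
    [[0,0,0.003],[0,0,0],1],
    [[0,0,0.0036],[0,0,0],1],
    [[0,0,0.0042],[0,0,0],1],
    [[0,0,0.0045],[0,0,0],1]
  ]
}}

```text
time_s: 11.8
position: [0.6032, -0.0208, 0.0718]
orientation: [-3.141, 0.0, 1.455]
ft_force: [0.4, -0.5, 0.2]
opening: 0.0006
gripper_force: 0.0
```

{"method": "carry_out", "body": {
  "commands": [
    [[0,0,0.0003],[0,0,0],1],
    [[0,0,0.0006],[0,0,0],1],
    [[0,0,0.0009],[0,0,0],1],
    [[0,0,0.0012],[0,0,0],1],
    [[0,0,0.0015],[0,0,0],1],
    [[0,0,0.0018],[0,0,0],1],
    [[0,0,0.0021],[0,0,0],1],
    [[0,0,0.0024],[0,0,0],1]
  ]
}}

```text
time_s: 12.6
position: [0.6033, -0.0207, 0.0699]
orientation: [-3.142, 0.0, 1.455]
ft_force: [-0.1, 0.1, 0.0]
opening: 0.0004
gripper_force: 0.0
```

{"method": "carry_out", "body": {
  "commands": [
    [[0,0,0.0002],[0,0,0],1],
    [[0,0,0.0004],[0,0,0],1],
    [[0,0,0.0006],[0,0,0],1],
    [[0,0,0.0008],[0,0,0],1],
    [[0,0,0.0009],[0,0,0],1],
    [[0,0,0.001],[0,0,0],1],
    [[0,0,0.0011],[0,0,0],1],
    [[0,0,0.0012],[0,0,0],1]
  ]
}}

```text
time_s: 13.4
position: [0.6033, -0.0207, 0.0692]
orientation: [3.141, -0.0, 1.455]
ft_force: [-1.3, 1.9, 4.4]
opening: 0.0006
gripper_force: 2.1
```

{"method": "carry_out", "body": {
  "commands": [
    [[0,0,0.0001],[0,0,0],1],
    [[0,0,0.0002],[0,0,0],1],
    [[0,0,0.0003],[0,0,0],1],
    [[0,0,0.0004],[0,0,0],1],
    [[0,0,0.0005],[0,0,0],1],
    [[0,0,0.0006],[0,0,0],1],
    [[0,0,0.0006],[0,0,0],1],
    [[0,0,0.0006],[0,0,0],1]
  ]
}}

```text
time_s: 14.2
position: [0.6034, -0.0207, 0.0691]
orientation: [3.141, -0.0, 1.455]
ft_force: [-3.3, 1.1, 8.7]
opening: 0.0004
gripper_force: 4.2
```

{"method": "carry_out", "body": {
  "commands": [
    [[0,0,0.0002],[0,0,0],1],
    [[0,0,0.0004],[0,0,0],1],
    [[0,0,0.0006],[0,0,0],1],
    [[0,0,0.0008],[0,0,0],1],
    [[0,0,0.0008],[0,0,0],1],
    [[0,0,0.0008],[0,0,0],1],
    [[0,0,0.0008],[0,0,0],1],
    [[0,0,0.0008],[0,0,0],1]
  ]
}}

```text
time_s: 15.0
position: [0.6035, -0.0207, 0.0689]
orientation: [3.141, -0.0, 1.455]
ft_force: [-5.2, 1.0, 13.4]
opening: 0.0005
gripper_force: 6.8
```

{"method": "carry_out", "body": {
  "commands": [
    [[0,0,0],[0,0,0],1],
    [[0,0,0],[0,0,0],1],
    [[0,0,0],[0,0,0],1],
    [[0,0,0],[0,0,0],1],
    [[0,0,0],[0,0,0],1],
    [[0,0,0],[0,0,0],1],
    [[0,0,0],[0,0,0],1],
    [[0,0,0],[0,0,0],1]
  ]
}}

```text
time_s: 15.8
position: [0.6035, -0.0207, 0.0689]
orientation: [3.141, -0.0, 1.455]
ft_force: [-3.7, 0.6, 13.7]
opening: 0.0009
gripper_force: 6.8
```

The press holds steady at about 13.5 N, with only about 0.3 mm linear give and no rocking. I hold a little longer, then lift away.

{"method": "carry_out", "body": {
  "commands": [
    [[0,0,0.0001],[0,0,0],1],
    [[0,0,0.0001],[0,0,0],1],
    [[0,0,0.0001],[0,0,0],1],
    [[0,0,0.0001],[0,0,0],1],
    [[0,0,0.0001],[0,0,0],1],
    [[0,0,0.0001],[0,0,0],1],
    [[0,0,0.0001],[0,0,0],1],
    [[0,0,0.0001],[0,0,0],1]
  ]
}}

```text
time_s: 16.6
position: [0.6035, -0.0207, 0.0689]
orientation: [3.141, -0.0, 1.455]
ft_force: [-5.7, 0.7, 14.4]
opening: 0.0005
gripper_force: 7.1
```

{"method": "carry_out", "body": {
  "commands": [
    [[0,0,-0.003],[0,0,0],1],
    [[0,0,-0.01],[0,0,0],1],
    [[0,0,-0.04],[0,0,0],1],
    [[0,0,-0.09],[0,0,0],1],
    [[0,0,-0.14],[0,0,0],1],
    [[0,0,-0.19],[0,0,0],1],
    [[0,0,-0.22],[0,0,0],1],
    [[0,0,-0.22],[0,0,0],1]
  ]
}}

```text
time_s: 17.4
position: [0.6046, -0.0209, 0.2476]
orientation: [3.135, -0.0, 1.455]
ft_force: [0.5, 0.3, -0.1]
opening: 0.0007
gripper_force: 0.0
```

{"method": "carry_out", "body": {
  "commands": [
    [[-0.06,0.05,0],[0,0,0],1],
    [[-0.12,0.1,0],[0,0,0],1],
    [[-0.18,0.15,0],[0,0,0],1],
    [[-0.24,-0.05,0],[0,0,0],1],
    [[-0.3,-0.1,0],[0,0,0],1],
    [[-0.36,-0.12,0],[0,0,0],1],
    [[-0.4,-0.12,0],[0,0,0],1],
    [[-0.4,-0.12,0],[0,0,0],1]
  ]
}}

```text
time_s: 18.2
position: [0.492, -0.301, 0.2427]
orientation: [-3.14, -0.001, 1.455]
ft_force: [-0.1, 0.1, -0.5]
opening: 0.0008
gripper_force: 0.0
```

Run:
```python
from h import *
p,d=snap('top','top5'); snap('side','side5'); s=arm.get_state(); print(s['time_s'],s['position'].round(3),s['ft_force'].round(1))
t=cv2.imread('pics/top5.png')[110:260,200:400]; s=cv2.imread('pics/side5.png')[150:300,180:380]
cv2.imwrite('pics/crop5.png',np.hstack([cv2.resize(t,(400,300),interpolation=2),cv2.resize(s,(400,300),interpolation=2)]))
d=np.load('side_d.npy'); v,u=np.nonzero(d>0); w=world('side',v,u,d[d>0]); Y=np.radians(-10); q=w[:,:2]-[.518,-.1055]
a=np.c_[q@[np.cos(Y),np.sin(Y)],q@[-np.sin(Y),np.cos(Y)]]; k=(abs(a[:,0])<.08)&(a[:,1]>0)&(a[:,1]<.11)&(abs(w[:,2]-.062)<.008)
print('plate tilt',np.linalg.lstsq(np.c_[a[k],np.ones(k.sum())],w[k,2],rcond=None)[0].round(4))
```

```text
18.3 [ 0.49  -0.304  0.243] [-0.1  1.   0.2]
plate tilt [-0.0021 -0.0042  0.0625]
```

View pics/crop5.png

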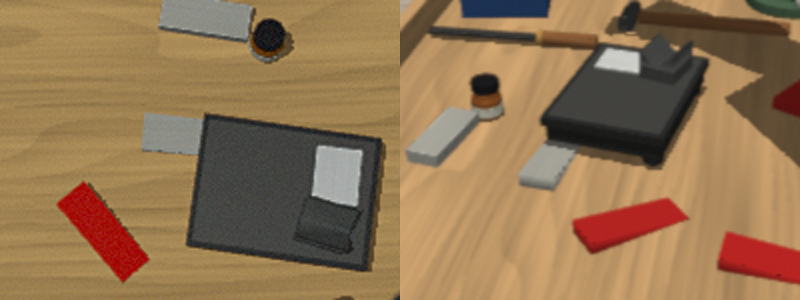

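The picture shows the wedge lodged under the short corner (crop pixel (170,133)). The plate is level, the V-block, sheet and the other nearby things are where they were, and the hand is clear.

```bash
python3 -c "
from plant import arm
print(arm.hand_in())"
```

```text
the job is handed in; nothing more can be done
None
```

I pushed the wedge snug under the short stud (push climbed to 9–10 N), pressed the corner at about 14 N for over a second without it rocking, withdrew the hand, and handed the job in at about 18 s of the 54 s allowed.

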